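Open the gas guard and loosen the left-hand outlet nut

ROBOT

A 7-joint arm with a two-finger parallel gripper is mounted at the origin on the work surface. World frame = base frame: x ahead of the robot, y to its left, z up, the work surface at z = 0. Lengths are in m, angles in rad, forces in N, time in s.
With the tool pointing down it reaches from about 0.425 to 0.875 m from the base axis. Payload 4.7 kg.
Tool frame: the origin (TCP) lies at the very end of the fingers, on their centre line; the grasp point (between the pads) lies 19 mm behind it; z points along the fingers, y is the line along which they close (so a half turn about z gives the same grasp; the last joint's range is limited). The gripper opens to 87 mm and grips with 3 to 60 N. Pads are 19 mm wide; open, the fingers measure 117 mm over their backs; the gripper's body (75 mm by 190 mm) begins 51 mm behind the grasp point.
Start: joints at [1.145, 0.321, -0.07, 1.45, 0.023, 1.371, -0.057], TCP at [0.277, -0.588, 0.193] pointing down, gripper open.
Joint ranges: [-2.86, 2.86], [-0.3, 2.09], [-1.38, 1.24], [0.06, 2.45], [-1.56, 4.7], [0.09, 2.05], [-2.69, 2.69]. Speed limits (rad/s): [2.57, 2.57, 3.14, 3.14, 3.14, 3.14, 3.14].

INTERFACE

Orientations are given as a rotation vector (axis times angle).
In Python, from bench import ctrl gives the robot as it stands.
- The arm moves only by the shell command python3 -m jog 'ROWS' [FORCE]. ROWS is JSON, a list that holds one entry, the list of rows, each a list of 7 numbers: the shift along the tool's x, y, z in mm, then the turn, a rotation vector about the tool's x, y, z in degrees, then the finger opening in mm, from 0 to 87. A call has 1 to 10 rows; each row is the pose to reach, as a shift and turn from the pose commanded when the call began, along the tool's axes at that moment; what a row does not reach only later rows make up. A row lasts 1/10 s, in which the tool goes at most 50 mm and 8.59 degrees, less where a joint would pass 70% of its speed; a pose out of reach is approached as far as the arm can. A call with a gripper value outside its range is refused whole. The fingers move at their own pace and stop on an object; FORCE is the grip in N (left out, the last holds). Time passes only in rows, so rows that repeat a pose let the fingers close. It gives the time, the measured TCP pose, the force, the opening and the grip force at its end, in the units of the state.
- ctrl.get_state(): the state, without advancing time (a new reading comes with each control period).
- ctrl.get_image(name): name is "scene" or "top" or "wrist"; returns a dict with "image" (384x512x3 uint8, red, green, blue), "depth" (384x512 float32, m along the optical axis (not along the pixel's ray), 0 where there is no reading), "fov_y" (degrees; the focal length in pixels is half the picture's height over the tangent of half this angle, whatever the lens; pixels are square), "cx", "cy" (the principal point, pixels), "rvec" (rotation vector, rad) and "tvec" (3), from world to camera coordinates, as OpenCV has them. Camera axes: x right, y down, z forward; pixel columns grow to the right and rows downward; lengths in m; the calibration is good to about 2 mm. A picture is of the moment at which its call begins.
- ctrl.close_job(): hands the job in; it is judged then, once.
The state is a dict: "time": time; "joint_positions": joint angles; "qd": joint speeds; "joint_torque": joint torques, N m; "position": TCP position; "tool_rot": TCP orientation; "ft_force": force on the tool from outside, world axes, zero at the start; "torque": the same for the moment, N m; "grip_width": opening from 0.0 (shut) to 1.0 (fully open); "grip_force": force on a finger pad.
Only numpy, scipy, OpenCV 4.12 (cv2) and the standard library are available. Lean on these libraries where they do the work, as an engineer would, in place of code of your own. Each camera call takes 0.05 s, during which the arm holds its last target. There are 200 camera calls.

TASK

Open the guard that stands round the small fuel-gas cylinder: lift the latch bar on its gate clear of the catch, then swing the gate wide open, to about a right angle, and let go so that it stays open with the bar dropped back level. Then loosen the winged brass nut on top of the cylinder by at least 60 degrees; like all fuel-gas fittings it has a left-hand thread, so it loosens clockwise. Do not disturb the bottle, the jar or the beaker standing on the bench.

Things in the scene. Friction and masses are not known exactly. Their poses are not given: they have to be found in the camera images.
- guard: fixed cylinder guard on the bench, 200 x 250 mm in plan: base plate 8 mm thick, sheet back 170 mm high, rod sides up to z = 169 mm, two front corner posts 20 mm square and 200 mm high at (-90, -115) and (-90, +115) mm. Origin: centre of the underside, on the bench. Its own -x is the front, where the gate is; z up. It is set with its front turned to the robot's left, roughly along world +y.
- gate_hinge (a point): the gate's upright hinge axis, at guard (-90, +100, 0) mm; a point of the fixed guard, at bench height, axes as the guard's
- gate (a joint): gate angle, rad: 0 shut, up to 1.9. Opening swings its free edge (guard -y end) outwards, to guard -x: seen from above, clockwise about gate_hinge. Light friction (about 0.06 N m; gate and bar weigh about 0.9 kg): it stays where it is left. Shut, it is held by the latch bar in the catch, with 5 mm of play
- gate_edge (a point): upper corner of the gate's free edge, z = 205 mm, 200 mm from the hinge axis. The gate is a frame of steel rods, z = 25 to 205 mm, in the plane guard x = -90 mm when shut; from its top a rod canopy (top z = 203 mm) reaches 128 mm inwards, over the cylinder, and swings out with the gate. Axes, moving with the gate: x inwards, y toward the hinge
- latch (a joint): latch bar angle, rad: 0 level (lower stop; it falls back here), up to 0.9 with the free end raised. Steel bar 160 x 20 x 10 mm, 0.16 kg, its mid-plane 25 mm in front of the gate's plane, turning freely on the gate about a level axis square to the gate, 85 mm from the hinge axis along the gate, at z = 182 mm; its free end reaches 229 mm from the hinge axis
- latch_lug (a point): in the upright lift lug on the latch bar: a flat plate 10 mm thick (square to the gate), 40 mm long (along the gate), top at z = 265 mm when level. The point: mid-thickness, mid-length, 18 mm under the top; level: z = 247 mm, 75 mm from the pivot toward the free edge, 65 mm above it. Axes: x square to the gate, inwards; y along the bar toward the hinge
- catch (a point): the catch on the fixed front post: middle of the 22 mm wide floor under the bar's free end, z = 170 mm; guard (-115, -115, 170) mm. In front of the bar its lip, 6 mm thick, stands up to z = 198 mm, so the bar must be raised by at least 0.23 rad to swing out over it
- cylinder: small painted gas cylinder, fixed, 94 mm diameter, shoulder 112 mm high, brass valve stub to 136 mm; stands inside the guard on the base plate. Origin: centre of its underside, z up
- nut (a joint): outlet nut angle, rad: 0 tight (a hard stop: it will not turn anticlockwise), growing as it turns clockwise seen from above (loosening), up to 3.0. Stiff: about 0.12 N m to turn, and it stays where it is left; it does not rise as it turns
- nut_grip (a point): centre of the brass nut's upright flat wing, on the nut's axis, z = 171 mm: the wing is 70 mm long along this point's x, 12 mm thick along its y, 30 mm high (z = 156 to 186 mm)
- amber_bottle: bystander, amber reagent bottle 72 mm diameter, 160 mm high; origin: centre of its underside
- white_jar: bystander, white jar 76 mm diameter, 120 mm high; origin: centre of its underside
- beaker: bystander, clear beaker 76 mm diameter, 100 mm high; origin: centre of its underside

How it is judged:
By the outcome, as a careful person would: the job done as asked, in the order asked, and still so for the second after the job is handed in, with the robot touching nothing.
It also fails if it takes over 58 s, if anything falls off the work surface, if the arm or the gripper's body presses on something with over 40 N, if the wrist force passes 120 N, or if a joint passes its speed limit or range.

## Working session

There is one attempt and no reset: what is moved stays moved. The work goes in short steps, Python scripts to look and compute and a shell command to move; the robot and the scene stay as the last step left them, time stands still between calls to the robot, and variables do not carry over. Pictures are saved under pics/ and viewed, at most 13 in all, crops included, and the job is handed in when it is done.

```bash
ls; mkdir -p pics
cat > h.py <<'E'
import numpy as np,cv2
from bench import ctrl
from scipy.spatial.transform import Rotation as R
def cam(n):
    d=ctrl.get_image(n); h,w=d["depth"].shape; f=h/2/np.tan(np.radians(d["fov_y"])/2)
    v,u=np.mgrid[0:h,0:w]; z=d["depth"]
    P=np.stack([(u-d["cx"])/f*z,(v-d["cy"])/f*z,z],-1)
    Rm=R.from_rotvec(np.ravel(d["rvec"])).as_matrix()
    W=(P-np.ravel(d["tvec"]))@Rm
    W[z==0]=np.nan
    return d["image"],W,d
def save(n,im,s=1.5): cv2.imwrite("pics/"+n,cv2.resize(im[:,:,::-1],None,fx=s,fy=s))
E
python3 - <<'E'
from h import *
for n in("scene","top"):
    im,W,d=cam(n); save(n+"0.png",im); np.save(n+"W.npy",W)
s=ctrl.get_state(); print(s["position"],s["tool_rot"],R.from_rotvec(s["tool_rot"]).as_matrix().round(3),s["time"])
E
```

```text
pics
[ 0.27644277 -0.58767455  0.19206591] [-3.06429283e+00 -6.84941484e-01  7.75372420e-04] [[ 0.905  0.426 -0.001]
 [ 0.426 -0.905  0.002]
 [-0.    -0.002 -1.   ]] 0.1
```

View pics/scene0.png

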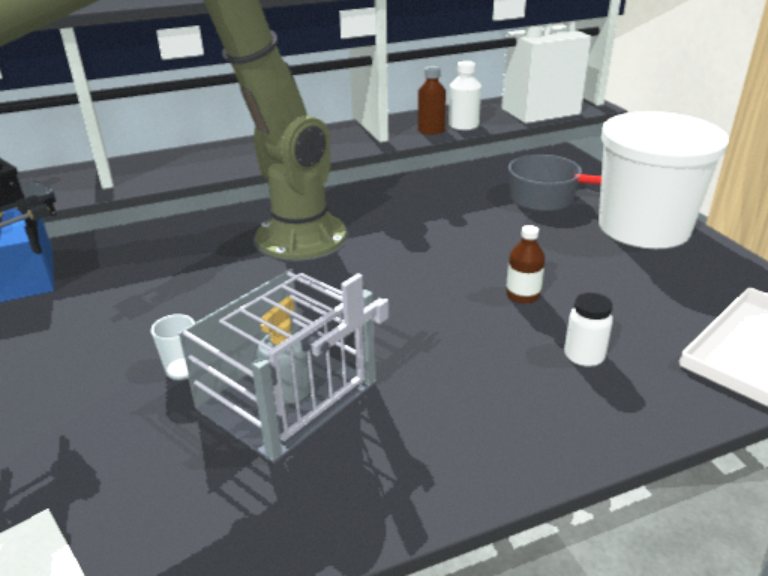

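View pics/top0.png

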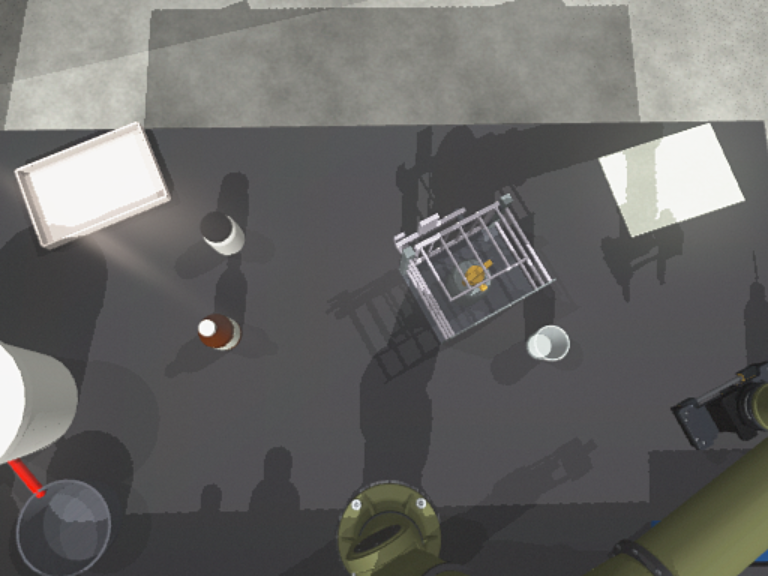

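The scene picture shows the guard with the gate, lug (352,295) and catch (380,310). In the top picture the lug is at (430,222), the catch post at (405,245), the hinge post at (505,200) and the nut at (475,275). The bottle (218,330), jar (222,233) and beaker (548,343) are clear of the guard.

```bash
python3 - <<'E'
from h import *
W=np.load("topW.npy"); S=np.load("sceneW.npy")
def q(u,v,r=2):
    a=W[int(v/1.5)-r:int(v/1.5)+r+1,int(u/1.5)-r:int(u/1.5)+r+1].reshape(-1,3); return a[np.nanargmax(a[:,2])].round(3)
for n,p in dict(lug=(430,222),catch=(402,240),post=(507,199),postL=(409,256),nut=(475,275),nutend=(490,264),bottle=(207,327),jar=(218,228),beak=(560,343)).items(): print(n,q(*p))
im=cv2.imread("pics/top0.png"); im=cv2.resize(im,(512,384),interpolation=cv2.INTER_AREA).astype(int)
# nut by colour
for nm,X,pic in(("top",W,"top0"),("scene",S,"scene0")):
    im=cv2.resize(cv2.imread(f"pics/{pic}.png"),(512,384),interpolation=cv2.INTER_AREA).astype(int)
    m=(im[...,2]-im[...,0]>70)&(X[...,2]>.15)&(X[...,2]<.195)&(abs(X[...,0]-.5)<.25)&(abs(X[...,1])<.4)
    p=X[m]; print(nm,len(p),p.mean(0),p.min(0),p.max(0))
    c=p[:,:2]-p[:,:2].mean(0); w,v=np.linalg.eigh(c.T@c); print("dir",v[:,1],np.ptp(c@v[:,1]),np.ptp(c@v[:,0]))
    l=X[(X[...,2]>.225)&(X[...,2]<.275)&(X[...,0]>.3)&(X[...,0]<.9)&(abs(X[...,1])<.35)]
    print("lug",len(l),np.median(l,0),l.min(0),l.max(0))
    c=l[:,:2]-l[:,:2].mean(0); w,v=np.linalg.eigh(c.T@c); print("dir",v[:,1],np.ptp(c@v[:,1]),np.ptp(c@v[:,0]))
E
python3 - <<'E'
import cv2
im=cv2.imread("pics/top0.png")[170:360,370:590]
cv2.imwrite("pics/c1.png",cv2.resize(im,None,fx=3.5,fy=3.1))
E
```

```text
lug [ 0.63  -0.079  0.268]
catch [ 0.608 -0.042  0.195]
post [ 0.693 -0.255  0.205]
postL [ 0.575 -0.047  0.204]
nut [ 0.533 -0.173  0.189]
nutend [ 0.553 -0.21   0.19 ]
bottle [0.445 0.361 0.165]
jar [0.662 0.351 0.124]
beak [ 0.411 -0.383  0.082]
top 125 [ 0.54328838 -0.18702575  0.1729563 ] [ 0.52395874 -0.21540497  0.15128079] [ 0.56652474 -0.16394073  0.19155559]
dir [-0.62427359  0.78120579] 0.06270880986979971 0.03525037744547682
lug 89 [ 0.62780238 -0.08512209  0.26257868] [ 0.61833577 -0.10367457  0.22617165] [ 0.64243391 -0.06621055  0.269581  ]
dir [-0.45699506  0.88946923] 0.03971892498685273 0.011262616873698325
scene 220 [ 0.55150592 -0.18677205  0.17318189] [ 0.52418029 -0.21693337  0.15021126] [ 0.57102579 -0.1578696   0.19001257]
dir [-0.5600277   0.82847389] 0.0687812328441205 0.02357319904168381
lug 249 [ 0.63711663 -0.08611535  0.24963903] [ 0.61971177 -0.10388564  0.22532476] [ 0.6471301  -0.06424133  0.26896506]
dir [-0.41907623  0.90795105] 0.042841086135382234 0.016053416066813545
```

View pics/c1.png

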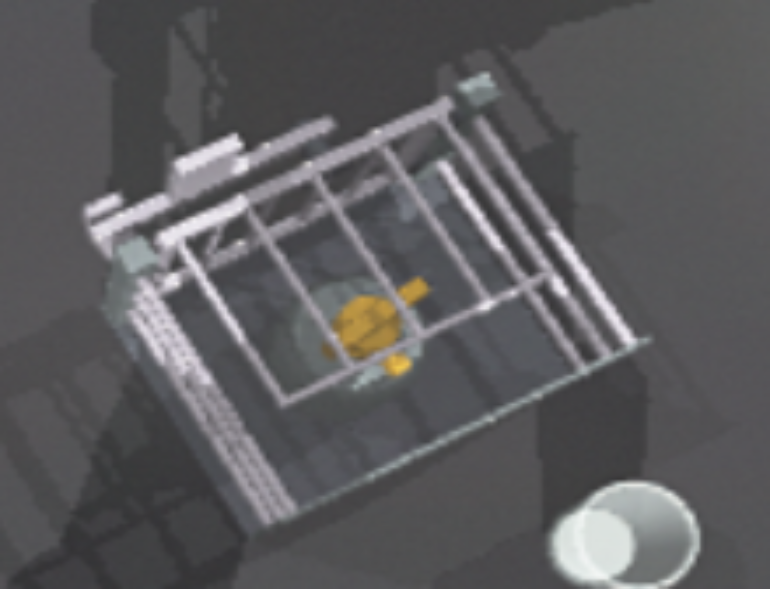

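```bash
cat >> h.py <<'E'
def go(p,yaw,tilt=0):
    """tool-frame shift mm + rotvec deg to TCP p, tool x at yaw deg, tilt deg about tool y"""
    s=ctrl.get_state(); A=R.from_rotvec(s["tool_rot"])
    T=R.from_euler("z",yaw,degrees=True)*R.from_euler("x",180,degrees=True)*R.from_euler("y",tilt,degrees=True)
    return (A.inv().apply(np.array(p)-s["position"])*1000).round(1),np.degrees((A.inv()*T).as_rotvec()).round(2)
E
python3 -m jog '[[[0,0,-60,0,0,0,60],[0,0,-110,0,0,0,60],[40,-20,-138,0,0,-8,60],[90,-50,-138,0,0,-16,60],[130,-75,-138,0,0,-24,60],[175,-100,-138,0,0,-32,60],[220,-125,-138,0,0,-40,60],[265,-150,-138,0,0,-48,60],[310,-175,-138,0,0,-56,60],[350,-200,-138,0,0,-62,60]]]'
python3 -c "
from h import *
print(go([.632,-.0845,.33],118))"
```

```text
time: 1.1
position: [0.5005, -0.2692, 0.3307]
tool_rot: [-2.27, -2.172, 0.001]
ft_force: [1.9, -0.5, 0.1]
grip_width: 0.686
grip_force: 0.0
(array([190.3, 123.3,   0.6]), array([-2.000e-02,  0.000e+00, -3.053e+01]))
```

```bash
python3 -m jog '[[[40,25,0,0,0,-6,60],[80,50,0,0,0,-13,60],[115,75,0,0,0,-20,60],[150,100,0,0,0,-26,60],[190,123,0,0,0,-30.5,60],[190,123,0,0,0,-30.5,60],[190,123,0,0,0,-30.5,60]]]'
python3 - <<'E'
from h import *
im,W,d=cam("wrist"); save("w1.png",im)
print(go([.632,-.0845,.228],118))
l=W[(W[...,2]>.262)&(W[...,2]<.272)&(abs(W[...,0]-.63)<.05)&(abs(W[...,1]+.085)<.05)]
print(len(l))
if len(l): 
    r=cv2.minAreaRect((l[:,:2]*1000).astype(np.float32)); print(r,l.mean(0))
E
```

```text
time: 1.8
position: [0.632, -0.0856, 0.3301]
tool_rot: [-1.621, -2.689, 0.001]
ft_force: [-0.6, -0.7, 0.5]
grip_width: 0.685
grip_force: 0.0
(array([  2.6,   1.9, 102.4]), array([-0.08, -0.  , -0.32]))
594
((631.5730590820312, -83.24397277832031), (9.734813690185547, 39.643882751464844), 27.568410873413086) [ 0.63106017 -0.08269426  0.26410663]
```

View pics/w1.png

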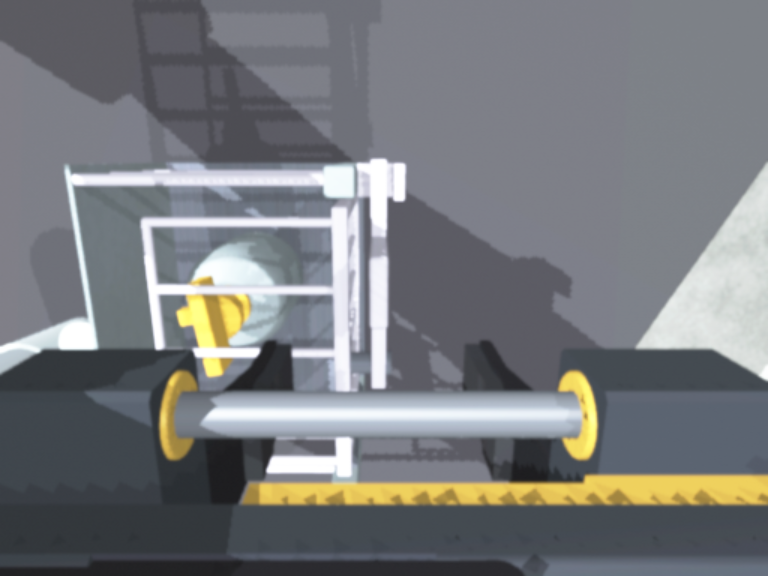

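The wrist picture shows the bar (378,270) centred between the fingers. The measured lug is at (0.6315, -0.0832), 40 x 10 mm, with the bar along 117.6°. Descending to grip.

```bash
python3 -m jog '[[[4,2,40,0,0,0,60],[4,2,80,0,0,0,60],[4,2,102,0,0,0,60],[4,2,102,0,0,0,60],[4,2,102,0,0,0,8],[4,2,102,0,0,0,5],[4,2,102,0,0,0,5],[4,2,102,0,0,0,5],[4,2,102,0,0,0,5]]]' 20
python3 - <<'E'
import numpy as np
from h import *
yaw0=117.57; d=lambda a:np.array([np.cos(np.radians(a)),np.sin(np.radians(a)),0])
lug=np.array([.6315,-.0832,.247]); n=d(yaw0-90)
hinge=lug-.16*d(yaw0)-.025*n; hinge[2]=0
print("hinge",hinge)
def tcp(g,l):
    D=d(yaw0-g);N=d(yaw0-g-90);Z=np.array([0,0,1.])
    u=np.cos(l)*D+np.sin(l)*Z; w=-np.sin(l)*D+np.cos(l)*Z
    p=hinge+.085*D+.025*N+.182*Z+.075*u+.065*w
    return p-.019*w, np.degrees(l)
# lift path
for l in(.1,.2,.3,.4):
    p,t=tcp(0,l); print(l,*go(p,yaw0,t),*go(p,yaw0,-t))
E
```

```text
time: 2.75
position: [0.6322, -0.0827, 0.2298]
tool_rot: [1.625, 2.688, 0.0]
ft_force: [0.6, -0.0, -0.4]
grip_width: 0.322
grip_force: 0.0
hinge [ 0.68339196 -0.23660217  0.        ]
0.1 [-5.1 -0.8 -5.5] [0.04 5.77 0.13] [-5.1 -0.8 -5.5] [ 0.05 -5.69  0.13]
0.2 [-10.8  -0.8 -12.2] [ 0.03 11.5   0.14] [-10.8  -0.8 -12.2] [  0.06 -11.41   0.13]
0.3 [-17.1  -0.8 -18.3] [ 0.03 17.23  0.14] [-17.1  -0.8 -18.3] [  0.06 -17.14   0.12]
0.4 [-24.   -0.9 -23.8] [2.000e-02 2.296e+01 1.400e-01] [-24.   -0.9 -23.8] [  0.07 -22.87   0.12]
```

```bash
python3 -m jog '[[[0,0,0,0,0,0,5],[0,0,0,0,0,0,5],[0,0,0,0,0,0,5],[0,0,0,0,0,0,5]]]' 20
python3 -m jog '[[[-5,0,-7,0,5.7,0,5],[-11,0,-14,0,11.5,0,5],[-17,0,-20,0,17.2,0,5],[-24,0,-25.5,0,23,0,5],[-24,0,-25.5,0,23,0,5],[-24,0,-25.5,0,23,0,5],[-24,0,-25.5,0,23,0,5]]]'
cat >> h.py <<'E'
yaw0=117.57; dd=lambda a:np.array([np.cos(np.radians(a)),np.sin(np.radians(a)),0])
hinge=np.array([.6834,-.2366,0])
def tcp(g,l,dz=.0018):
    D=dd(yaw0-g);N=dd(yaw0-g-90);Z=np.array([0,0,1.])
    u=np.cos(l)*D+np.sin(l)*Z; w=-np.sin(l)*D+np.cos(l)*Z
    return hinge+.085*D+.025*N+.182*Z+.075*u+(.065-.019+dz)*w,yaw0-g,np.degrees(l)
E
python3 - <<'E'
from h import *
im,W,d=cam("scene"); save("s2.png",im[150:320,80:300],3)
for g in(0,6,12,18,24,30): print(g,*go(*tcp(g,.4)))
E
```

```text
time: 3.15
position: [0.6318, -0.0827, 0.229]
tool_rot: [-1.625, -2.689, 0.0]
ft_force: [0.3, 0.3, 0.2]
grip_width: 0.11
grip_force: 20.0
time: 3.85
position: [0.643, -0.1049, 0.2531]
tool_rot: [-1.441, -2.382, -0.29]
ft_force: [0.5, -1.7, -5.3]
grip_width: 0.112
grip_force: 20.0
0 [ 0.8  0.  -2. ] [-0.14  0.04  0.05]
6 [-2.3 14.  -3.3] [-2.48  0.05  5.58]
12 [-6.7 27.6 -5.2] [-4.81  0.05 11.1 ]
18 [-12.5  40.6  -7.7] [-7.15  0.06 16.63]
24 [-19.4  52.9 -10.6] [-9.48  0.07 22.16]
30 [-27.5  64.3 -14.1] [-11.81   0.07  27.69]
```

View pics/s2.png

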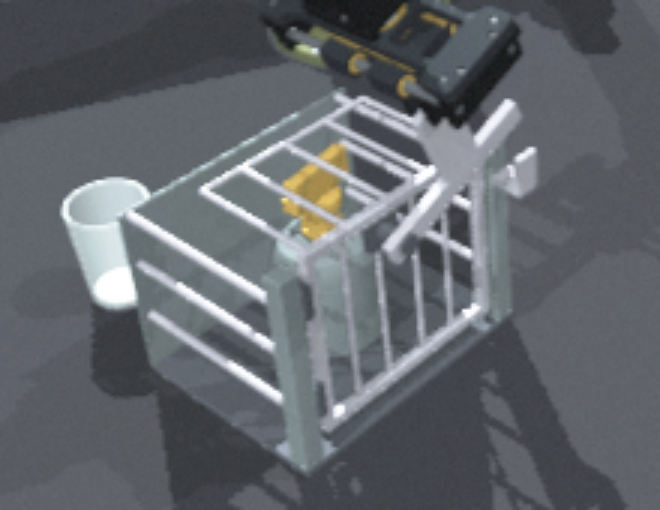

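The picture shows the bar raised about 0.4 rad. Its free end (515,110) is well above the catch (530,170). Now the swing.

```bash
python3 -m jog '[[[-1,7,0,-1.2,0,2.8,5],[-3,14,-1.5,-2.4,0,5.6,5],[-5,21,-2,-3.6,0,8.3,5],[-7.5,27.6,-3,-4.8,0,11,5],[-10,34,-4.5,-6,0,13.9,5],[-13,40.6,-5.7,-7.1,0,16.6,5],[-16.5,47,-7,-8.3,0,19.4,5],[-20,53,-8.6,-9.5,0,22.2,5],[-28,64,-12,-11.8,0,27.7,5],[-28,64,-12,-11.8,0,27.7,5]]]'
python3 - <<'E'
from h import *
for g,l in((34,.3),(38,.2),(42,.1),(46,0),(52,0),(58,0),(64,0)): print(g,*go(*tcp(g,l)))
E
```

```text
time: 4.9
position: [0.7135, -0.1025, 0.2533]
tool_rot: [-2.05, -1.962, -0.414]
ft_force: [0.3, -1.3, -7.4]
grip_width: 0.119
grip_force: 20.0
34 [ 3.4 10.5  5.2] [-1.34 -5.63  3.69]
38 [ 4.4 21.1 12.2] [ -2.34 -11.34   7.58]
42 [ 3.9 32.3 19.3] [ -2.95 -17.03  11.6 ]
46 [ 1.7 43.8 26.2] [ -3.17 -22.67  15.71]
52 [-5.6 58.8 23.1] [ -4.37 -22.54  21.63]
58 [-14.3  72.8  19.5] [ -5.56 -22.36  27.55]
64 [-24.3  85.9  15.3] [ -6.76 -22.15  33.47]
```

```bash
python3 -m jog '[[[3.5,10.5,6,-1.3,-5.6,3.7,5],[4.5,21,12.5,-2.3,-11.3,7.6,5],[4,32,19,-3,-17,11.6,5],[2,43.8,25,-3.2,-22,15.7,5],[-5.5,59,22,-4.4,-22,21.6,5],[-14,73,18.5,-5.6,-22,27.5,5],[-24,86,14.5,-6.8,-22,33.5,5],[-24,86,14.5,-6.8,-22,33.5,5]]]'
python3 - <<'E'
from h import *
for g,l in((64,0),(70,0),(76,0),(82,0),(88,0),(92,0)): print(g,tcp(g,l)[0].round(3),*go(*tcp(g,l)))
print(ctrl.get_state()["joint_positions"])
E
```

```text
time: 5.7
position: [0.7981, -0.1235, 0.2292]
tool_rot: [-2.801, -1.413, 0.002]
ft_force: [-3.4, -4.9, -8.1]
grip_width: 0.114
grip_force: 20.0
64 [ 0.799 -0.123  0.23 ] [ 0.9 -0.1 -0.6] [-0.26 -0.04 -0.05]
70 [ 0.81  -0.135  0.23 ] [-2.6 16.5 -0.6] [-0.26 -0.02  5.95]
76 [ 0.82  -0.149  0.23 ] [-7.8 32.6 -0.7] [-2.600e-01 -1.000e-02  1.195e+01]
82 [ 0.828 -0.164  0.23 ] [-14.6  48.2  -0.8] [-0.26  0.   17.95]
88 [ 0.835 -0.179  0.23 ] [-23.   62.9  -0.9] [-2.600e-01  2.000e-02  2.395e+01]
92 [ 0.839 -0.19   0.23 ] [-29.5  72.1  -0.9] [-0.26  0.03 27.95]
[ 0.25923112  0.70082599 -0.29129615  0.84679188  0.18335823  1.6177192
 -0.59465442]
```

```bash
python3 -m jog '[[[-1.5,8,-0.5,0,0,3,5],[-3,16.5,-0.5,0,0,6,5],[-5,24.5,-0.5,0,0,9,5],[-8,32.5,-0.5,0,0,12,5],[-11,40.5,-0.5,0,0,15,5],[-14.5,48,-0.5,0,0,18,5],[-18.5,55.5,-0.5,0,0,21,5],[-23,63,-0.5,0,0,24,5],[-26,67.5,-0.5,0,0,26,5],[-26,67.5,-0.5,0,0,26,5]]]'
python3 - <<'E'
from h import *
for g,l in((90,0),): print(g,*go(*tcp(g,l)))
print(ctrl.get_state()["joint_positions"])
E
```

```text
time: 6.7
position: [0.8354, -0.1834, 0.2296]
tool_rot: [-3.045, -0.749, 0.006]
ft_force: [-5.2, -3.9, -9.9]
grip_width: 0.11
grip_force: 20.0
90 [ 0.6  1.8 -0.2] [-0.4   0.14  0.08]
[ 0.25475305  0.84838739 -0.20346257  0.59317288  0.14935352  1.71488486
 -0.94829689]
```

```bash
python3 -m jog '[[[0,0,0,0,0,0,50],[0,0,0,0,0,0,50],[0,0,0,0,0,0,50],[0,0,0,0,0,0,50],[0,0,0,0,0,0,50],[0,0,-30,0,0,0,50],[0,0,-60,0,0,0,50],[0,0,-90,0,0,0,50],[0,0,-90,0,0,0,50]]]'
python3 - <<'E'
from h import *
print(go([.47,-.187,.32],126))
im,W,d=cam("scene"); save("s3.png",im[130:330,80:330],3)
im2,X,_=cam("top")
for a,nm in((W,"scene"),(X,"top")):
    l=a[(a[...,2]>.235)&(a[...,2]<.272)&(abs(a[...,0]-.835)<.04)&(abs(a[...,1]+.185)<.05)]
    print(nm,len(l), l.mean(0) if len(l) else 0, l.max(0) if len(l) else 0)
for a,i,nm in((W,im,"s"),(X,im2,"t")):
    i=i.astype(int); m=(i[...,0]-i[...,2]>70)&(a[...,2]>.158)&(a[...,2]<.195)&(abs(a[...,0]-.545)<.06)&(abs(a[...,1]+.187)<.06)
    p=a[m]
    if len(p): print(nm,len(p),p.mean(0),cv2.minAreaRect((p[:,:2]*1000).astype(np.float32)))
E
```

```text
time: 7.6
position: [0.8399, -0.1829, 0.3279]
tool_rot: [-3.05, -0.749, -0.022]
ft_force: [0.4, 0.5, -0.1]
grip_width: 0.567
grip_force: 0.0
(array([-329.8, -167.7,    2.9]), array([  0.79,  -0.47, -98.42]))
scene 280 [ 0.84078491 -0.18382803  0.25440823] [ 0.85743493 -0.16946322  0.26888825]
top 52 [ 0.84117167 -0.17726347  0.25512692] [ 0.85496122 -0.17072124  0.270042  ]
s 199 [ 0.55590471 -0.19419487  0.1728217 ] ((553.3795776367188, -187.81529235839844), (24.27045249938965, 61.742496490478516), 36.096763610839844)
```

View pics/s3.png

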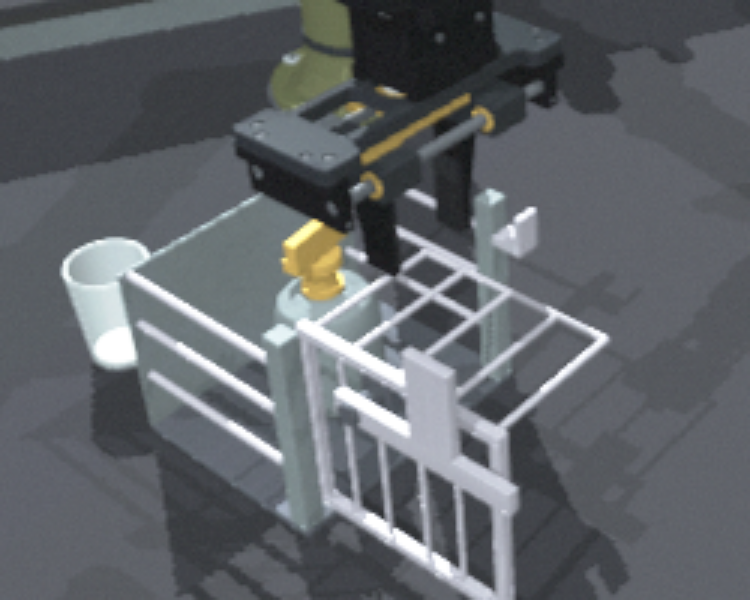

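The gate now stands at about a right angle and the bar is level (lug at (430,400), bar end at (515,495)). Next I go behind the nut for a close look.

```bash
python3 -m jog '[[[-35,-5,0,0,0,-5,60],[-70,-15,0,0,0,-12,60],[-105,-25,0,0,0,-20,60],[-140,-37,0,0,0,-28,60],[-165,-45,0,0,0,-36,60],[-190,-50,0,0,0,-44,60],[-190,-50,0,0,0,-52,60],[-190,-50,0,0,0,-60,60],[-190,-50,0,0,0,-68,60],[-190,-50,0,0,0,-76,60]]]'
python3 -c "
from h import *
print(go([.589,-.244,.33],126))"
```

```text
time: 8.7
position: [0.6444, -0.2258, 0.3197]
tool_rot: [-1.932, -2.472, -0.006]
ft_force: [-0.1, 0.1, -0.8]
grip_width: 0.691
grip_force: 0.0
(array([ -4.2, -58.2, -10.4]), array([  0.08,  -0.31, -22.01]))
```

```bash
python3 -m jog '[[[-2,-28,-5,0,0,-8,60],[-4,-58,-10,0,0,-16,60],[-4,-58,-10,0,0,-22,60],[-4,-58,-10,0,0,-22,60],[-4,-58,-10,0,0,-22,60]]]'
python3 - <<'E'
from h import *
im,W,d=cam("wrist"); save("w3.png",im)
i=im.astype(int); m=(i[...,0]-i[...,2]>60)&(W[...,2]>.181)&(W[...,2]<.192)&(abs(W[...,0]-.545)<.06)&(abs(W[...,1]+.187)<.06)
p=W[m]; print(len(p),p.mean(0),cv2.minAreaRect((p[:,:2]*1000).astype(np.float32)))
print(ctrl.get_state()["position"])
E
```

```text
time: 9.2
position: [0.59, -0.2432, 0.3301]
tool_rot: [-1.437, -2.791, -0.008]
ft_force: [-0.7, 0.4, -1.0]
grip_width: 0.688
grip_force: 0.0
882 [ 0.54392789 -0.1856231   0.18518742] ((544.3527221679688, -186.29434204101562), (11.925620079040527, 69.13040924072266), 36.8280143737793)
[ 0.59036333 -0.24318608  0.33019216]
```

View pics/w3.png

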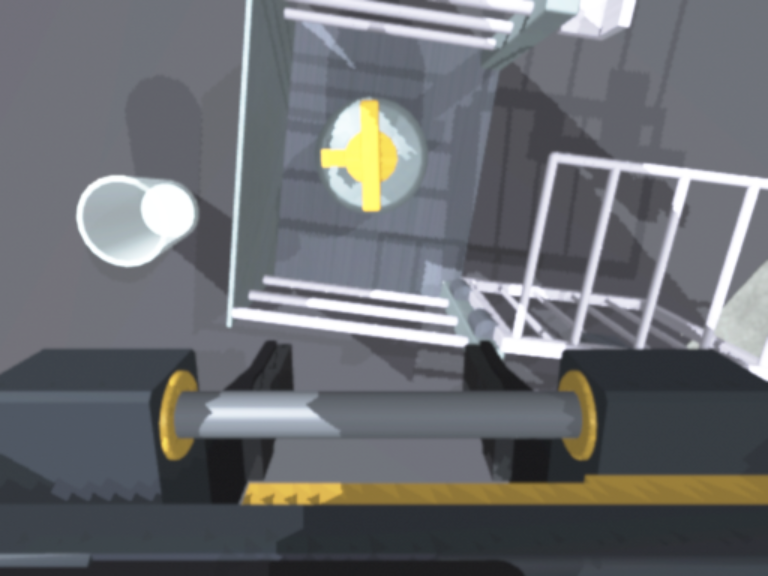

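The wrist picture shows the wing from (371,100) to (371,210). A side stub sticks out to (322,158), so I check its height before descending.

Run:
```python
from h import *
im,W,d=cam("wrist")
for u,v in((325,158),(332,158),(340,158),(350,158),(371,130),(371,158),(388,158)): print(u,v,W[round(v/1.5),round(u/1.5)].round(4))
print(go([.5443,-.186,.158],126.8))
```

```text
325 158 [ 0.5181 -0.2059  0.1388]
332 158 [ 0.5216 -0.2033  0.1377]
340 158 [ 0.5272 -0.1994  0.1399]
350 158 [ 0.5332 -0.1951  0.1555]
371 130 [ 0.5358 -0.1726  0.1843]
371 158 [ 0.5455 -0.1863  0.1836]
388 158 [ 0.5557 -0.179   0.1554]
(array([ 72.8,  -5.1, 172.6]), array([ 0.24, -0.25, -1.21]))
```

```bash
python3 -m jog '[[[35,-3,0,0,0,-1.2,60],[73,-5,0,0,0,-1.2,60],[73,-5,50,0,0,-1.2,60],[73,-5,100,0,0,-1.2,60],[73,-5,140,0,0,-1.2,60],[73,-5,170,0,0,-1.2,60],[73,-5,170,0,0,-1.2,60],[73,-5,170,0,0,-1.2,60]]]' 50
python3 -m jog '[[[0,0,0,0,0,0,8],[0,0,0,0,0,0,8],[0,0,0,0,0,0,8],[0,0,0,0,0,0,8],[0,0,0,0,0,0,8],[0,0,0,0,0,0,8],[0,0,0,0,0,0,8],[0,0,0,0,0,0,8],[0,0,0,0,0,0,8],[0,0,0,0,0,0,8]]]'
python3 -c "
from h import *
print(go([.5443,-.186,.160],126.8),ctrl.get_state()['joint_positions'])"
```

```text
time: 10.1
position: [0.5449, -0.1862, 0.1619]
tool_rot: [-1.405, -2.809, -0.01]
ft_force: [0.9, 0.1, 0.4]
grip_width: 0.689
grip_force: 0.0
time: 11.1
position: [0.5446, -0.1867, 0.1615]
tool_rot: [-1.406, -2.809, -0.009]
ft_force: [0.1, -0.1, -0.0]
grip_width: 0.098
grip_force: 0.0
(array([0.8, 0.2, 1.5]), array([ 0.28, -0.17,  0.02])) [ 0.7205155   0.21505303 -0.49393344  1.67032643  0.0997692   1.28176888
  0.85050987]
```

Run:
```python
from h import *
im,W,d=cam("scene"); save("s4.png",im[120:300,90:310],3.3)
s=ctrl.get_state();print(s["grip_width"],s["grip_force"])
```

```text
0.09236658502807939 0.0
```

View pics/s4.png

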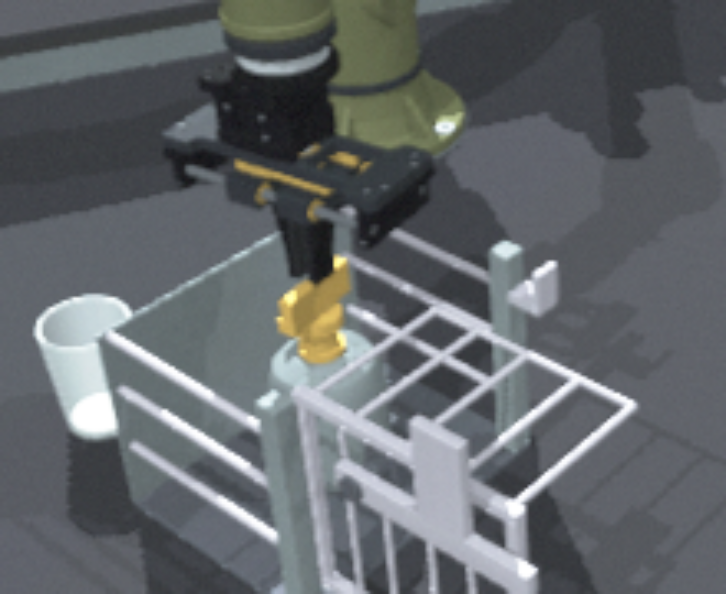

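The picture shows the fingertips (315,275) near the top edge of the wing, apparently not around it. I'll check with depth.

Run:
```python
from h import *
im,W,d=cam("scene")
for u,v in((298,255),(298,268),(320,255),(320,265),(320,275),(316,280),(330,255),(340,270),(290,305),(318,300),(330,300)):
    a,b=round(u/3.3+90),round(v/3.3+120); print(u,v,im[b,a],W[b,a].round(3))
i=im.astype(int); m=(i[...,0]-i[...,2]>70)&(W[...,2]>.158)&(W[...,2]<.195)&(abs(W[...,0]-.545)<.06)&(abs(W[...,1]+.187)<.06)
p=W[m];print(p.mean(0),p.min(0),p.max(0))
im,W,d=cam("wrist"); 
i=im.astype(int); m=(i[...,0]-i[...,2]>60)&(W[...,2]>.150)&(W[...,2]<.2)&(abs(W[...,0]-.545)<.08)&(abs(W[...,1]+.187)<.08)
p=W[m]; print(len(p),p.min(0) if len(p) else 0,p.max(0) if len(p) else 0)
save("w4.png",im)
print(ctrl.get_state()["grip_width"],ctrl.get_state()["position"])
```

```text
298 255 [42 45 45] [ 0.543 -0.194  0.21 ]
298 268 [42 42 45] [ 0.547 -0.196  0.202]
320 255 [28 30 30] [ 0.553 -0.179  0.212]
320 265 [31 28 32] [ 0.555 -0.18   0.205]
320 275 [24 27 29] [ 0.553 -0.181  0.195]
316 280 [61 54 37] [ 0.558 -0.185  0.193]
330 255 [45 48 51] [ 0.548 -0.171  0.207]
340 270 [162 137  76] [ 0.532 -0.161  0.179]
290 305 [224 193 104] [ 0.568 -0.209  0.186]
318 300 [163 138  75] [ 0.548 -0.185  0.169]
330 300 [162 138  76] [ 0.542 -0.174  0.161]
[ 0.55222786 -0.18938034  0.17421448] [ 0.52412771 -0.21723896  0.15804212] [ 0.57285577 -0.15641592  0.19082413]
2946 [ 0.51943659 -0.21592124  0.15006976] [ 0.56885922 -0.15525847  0.19987831]
0.09306245375191854 [ 0.54459985 -0.18670885  0.16155924]
```

View pics/w4.png

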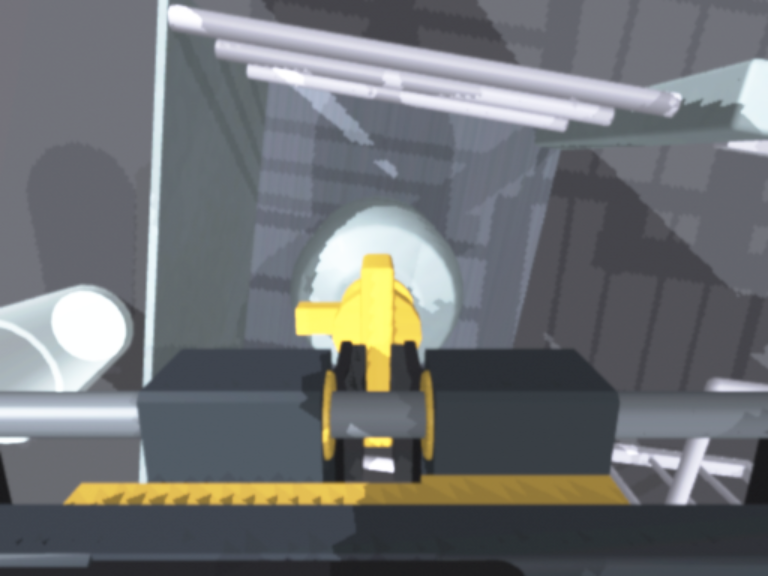

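```bash
python3 -m jog '[[[0,0,0,0,0,0,60],[0,0,0,0,0,0,60],[0,0,0,0,0,0,60],[0,0,0,0,0,0,60],[0,0,0,0,0,0,60],[0,0,0,0,0,0,60]]]'
python3 - <<'E'
from h import *
im,W,d=cam("scene"); c=im[120:300,90:310]; save("s5.png",c[40:110,30:150],6)
s=ctrl.get_state(); c=np.array(s["position"]); n=dd(36.8)
i=im.astype(int); dark=(i.max(-1)<75)
Q=W-c; al=Q@n; tx=Q@dd(126.8)
m=dark&(abs(tx)<.03)&(abs(al)<.07)&(W[...,2]>.13)&(W[...,2]<.235)
for lo in np.arange(-.06,.06,.01):
    k=m&(al>=lo)&(al<lo+.01)
    if k.sum()>3: print(lo.round(2),k.sum(),W[k][:,2].min().round(3),np.percentile(W[k][:,2],10).round(3),tx[k].min().round(3),tx[k].max().round(3))
print(s["grip_width"],c,s["joint_positions"])
E
```

```text
time: 11.85
position: [0.5446, -0.1867, 0.1616]
tool_rot: [-1.406, -2.809, -0.009]
ft_force: [-0.1, -0.3, 0.1]
grip_width: 0.554
grip_force: 0.0
-0.04 11 0.199 0.203 -0.012 -0.008
-0.03 102 0.191 0.197 -0.015 0.012
0.02 7 0.197 0.204 -0.012 -0.008
0.03 89 0.194 0.198 -0.013 0.01
0.6017382006018129 [ 0.54457261 -0.18674966  0.16154583] [ 0.72053553  0.21499567 -0.49392461  1.67034951  0.09979693  1.28178213
  0.85050724]
```

View pics/s5.png

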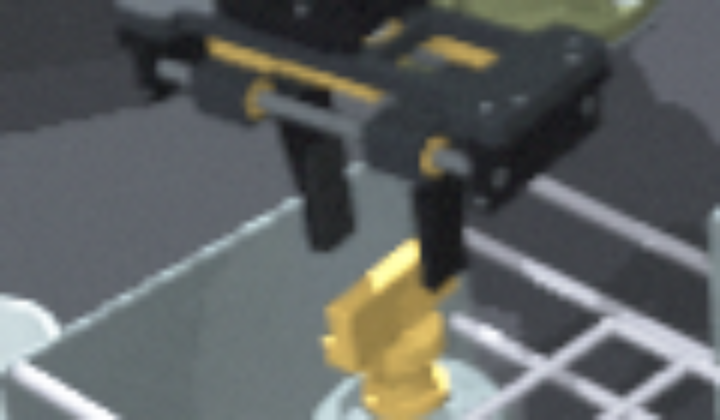

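The crop shows the open fingertips (330,245) and (440,285) only just at the top of the wing, with depth z ≈ 0.19. The reported TCP z is 0.1615, so it reads about 27 mm too low. I go down in steps, watching the force.

```bash
python3 -m jog '[[[0,0,8,0,0,0,60],[0,0,16,0,0,0,60],[0,0,16,0,0,0,60],[0,0,16,0,0,0,60]]]'
cat > tip.py <<'E'
from h import *
im,W,d=cam("scene"); s=ctrl.get_state(); c=np.array(s["position"]); n=dd(36.8)
i=im.astype(int); Q=W-c; al=Q@n; tx=Q@dd(126.8)
m=(i.max(-1)<75)&(abs(tx)<.02)&(W[...,2]>.13)&(W[...,2]<.235)
for lo in(-.04,.025):
    k=m&(al>=lo)&(al<lo+.015); print(lo,k.sum(),W[k][:,2].min().round(3),tx[k].min().round(3),tx[k].max().round(3))
print(c,s["ft_force"],s["grip_width"])
E
python3 tip.py
```

```text
time: 12.3
position: [0.5443, -0.1865, 0.145]
tool_rot: [-1.405, -2.808, -0.009]
ft_force: [0.6, -0.3, 0.1]
grip_width: 0.688
grip_force: 0.0
-0.04 148 0.175 -0.013 0.01
0.025 81 0.177 -0.013 0.012
[ 0.54458047 -0.18662076  0.14537637] [ 0.48432802 -0.25385055 -0.49663631] 0.6856578154983862
```

```bash
python3 -m jog '[[[0,0,6,0,0,0,60],[0,0,11,0,0,0,60],[0,0,11,0,0,0,60],[0,0,11,0,0,0,60]]]' 50
python3 -m jog '[[[0,0,11,0,0,0,8],[0,0,11,0,0,0,8],[0,0,11,0,0,0,8],[0,0,11,0,0,0,8],[0,0,11,0,0,0,8],[0,0,11,0,0,0,8],[0,0,11,0,0,0,8],[0,0,11,0,0,0,8],[0,0,11,0,0,0,8],[0,0,11,0,0,0,8]]]'
```

```text
time: 12.75
position: [0.5445, -0.1865, 0.1343]
tool_rot: [-1.406, -2.809, -0.009]
ft_force: [-0.2, 0.3, 0.5]
grip_width: 0.689
grip_force: 0.0
time: 13.75
position: [0.5444, -0.1867, 0.1235]
tool_rot: [-1.406, -2.808, -0.008]
ft_force: [-1.3, -1.2, -1.0]
grip_width: 0.404
grip_force: 50.0
```

I repeated the 11 mm in the second call by mistake, so the fingers closed on the hub at 35 mm. Opening, rising 11 mm and closing on the wing.

```bash
python3 -m jog '[[[0,0,0,0,0,0,60],[0,0,0,0,0,0,60],[0,0,0,0,0,0,60],[0,0,0,0,0,0,60],[0,0,-6,0,0,0,60],[0,0,-11,0,0,0,60],[0,0,-11,0,0,0,60],[0,0,-11,0,0,0,60]]]' 50
python3 tip.py
python3 -m jog '[[[0,0,0,0,0,0,8],[0,0,0,0,0,0,8],[0,0,0,0,0,0,8],[0,0,0,0,0,0,8],[0,0,0,0,0,0,8],[0,0,0,0,0,0,8],[0,0,0,0,0,0,8],[0,0,0,0,0,0,8],[0,0,0,0,0,0,8],[0,0,0,0,0,0,8]]]'
```

```text
time: 14.55
position: [0.5449, -0.1867, 0.135]
tool_rot: [1.406, 2.809, 0.009]
ft_force: [0.5, -0.4, 0.8]
grip_width: 0.688
grip_force: 0.0
-0.04 163 0.166 -0.013 0.011
0.025 66 0.168 -0.014 0.011
[ 0.54470591 -0.18665933  0.1346815 ] [-0.51497555 -0.35138972 -0.03304605] 0.6877186940177035
time: 15.6
position: [0.5445, -0.1867, 0.1345]
tool_rot: [-1.406, -2.809, -0.009]
ft_force: [-0.8, -0.6, 0.1]
grip_width: 0.132
grip_force: 50.0
```

Now it holds the wing (11.5 mm). I turn it clockwise, which is + about tool z.

```bash
python3 -m jog '[[[0,0,0,0,0,4,8],[0,0,0,0,0,8,8],[0,0,0,0,0,13,8],[0,0,0,0,0,18,8],[0,0,0,0,0,23,8],[0,0,0,0,0,28,8],[0,0,0,0,0,33,8],[0,0,0,0,0,38,8],[0,0,0,0,0,43,8],[0,0,0,0,0,45,8]]]'
python3 -m jog '[[[0,0,0,0,0,4,8],[0,0,0,0,0,8,8],[0,0,0,0,0,13,8],[0,0,0,0,0,18,8],[0,0,0,0,0,23,8],[0,0,0,0,0,28,8],[0,0,0,0,0,33,8],[0,0,0,0,0,38,8],[0,0,0,0,0,40,8],[0,0,0,0,0,40,8]]]'
python3 -m jog '[[[0,0,0,0,0,0,50],[0,0,0,0,0,0,50],[0,0,0,0,0,0,50],[0,0,0,0,0,0,50],[0,0,0,0,0,0,50],[0,0,-40,0,0,0,50],[0,0,-80,0,0,0,50],[0,0,-120,0,0,0,50],[0,0,-160,0,0,0,50],[0,0,-160,0,0,0,50]]]'
python3 - <<'E'
from h import *
np.set_printoptions(suppress=True)
c=np.array([.5445,-.1863])
for nm in("wrist","top","scene"):
    im,W,d=cam(nm); i=im.astype(int)
    m=(i[...,0]-i[...,2]>60)&(W[...,2]>.178)&(W[...,2]<.195)&(abs(W[...,:2]-c).max(-1)<.06)
    p=W[m]; print(nm,len(p), cv2.minAreaRect((p[:,:2]*1000).astype(np.float32)) if len(p)>5 else 0)
    for t,r in(((.835,-.185),.06),((.445,.361),.05),((.662,.351),.05),((.411,-.383),.05)):
        l=W[(abs(W[...,:2]-t).max(-1)<r)&(W[...,2]>(.235 if r==.06 else .03))&(W[...,2]<.3)]
        if len(l)>5: print("  ",t,len(l),l.mean(0).round(3),l.max(0).round(3))
    if nm=="scene": save("s6.png",im)
E
```

```text
time: 16.6
position: [0.5443, -0.1868, 0.1345]
tool_rot: [-2.374, -2.053, -0.007]
ft_force: [-2.0, 0.4, 1.4]
grip_width: 0.136
grip_force: 50.0
time: 17.6
position: [0.5441, -0.1868, 0.1345]
tool_rot: [-2.931, -1.12, -0.005]
ft_force: [-2.8, -0.9, 1.3]
grip_width: 0.133
grip_force: 50.0
time: 18.6
position: [0.5472, -0.188, 0.3013]
tool_rot: [2.932, 1.121, 0.02]
ft_force: [0.0, -0.6, 0.3]
grip_width: 0.572
grip_force: 0.0
wrist 867 ((543.8712158203125, -185.8227996826172), (69.70256805419922, 11.310391426086426), 41.83574295043945)
   (0.411, -0.383) 814 [ 0.407 -0.362  0.062] [ 0.441 -0.333  0.101]
top 0 0
   (0.835, -0.185) 100 [ 0.833 -0.183  0.256] [ 0.854 -0.171  0.27 ]
   (0.445, 0.361) 510 [0.439 0.349 0.111] [0.478 0.395 0.166]
   (0.662, 0.351) 571 [0.657 0.353 0.101] [0.698 0.395 0.127]
scene 133 ((545.0593872070312, -187.69454956054688), (72.18170166015625, 14.390030860900879), 41.42502212524414)
   (0.835, -0.185) 282 [ 0.841 -0.184  0.254] [ 0.857 -0.17   0.269]
   (0.445, 0.361) 835 [0.461 0.35  0.094] [0.483 0.398 0.166]
   (0.662, 0.351) 1045 [0.682 0.349 0.088] [0.706 0.397 0.127]
   (0.411, -0.383) 589 [ 0.407 -0.363  0.076] [ 0.444 -0.333  0.105]
```

View pics/s6.png

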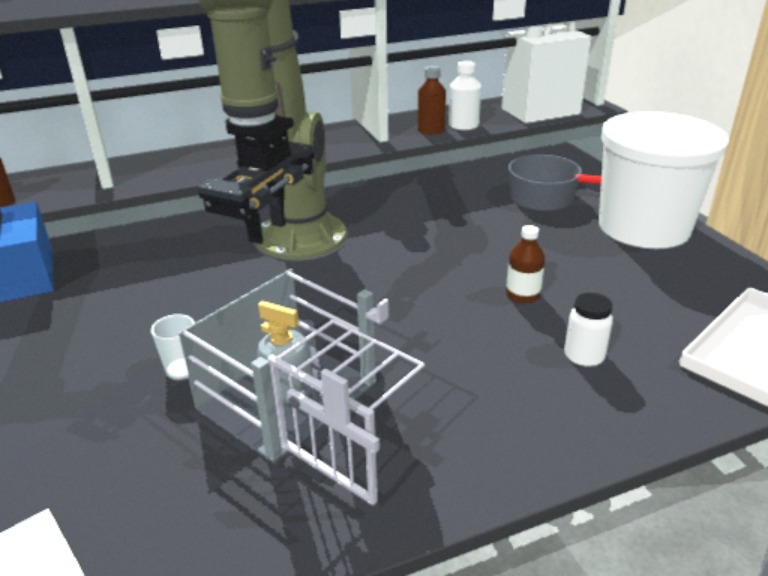

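The wing went from 126.8° to 41.8°, so the nut turned 85° clockwise. The gate (320,430) stands open at about 90° with the bar level. The bystanders are where they were and the gripper is clear.

```bash
python3 -c "
from bench import ctrl
print(ctrl.close_job())"
```

```text
the job is handed in; nothing more can be done
None
```

The gate is open at about 90° with the latch bar level, the nut is loosened about 85° clockwise, the bottle, jar and beaker were not disturbed, and the job was handed in at about 19 s.

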